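# Thread the magnifier post into the film viewer's bracket and hold it for clamping

## Task

Pull the long steel magnifier post out of the tool holder, lower it upright through the upper clamp block of the bracket on the end of the film viewer and on through the lower clamp block, until its foot stands out below the lower block; do not let it touch the desk. Both clamp screws are loose and the post would drop, so finish while holding it there, upright and still, ready for the screws to be tightened. Leave everything else where it is.

Things in the scene. Friction and masses are not known exactly. Their poses are not given: they have to be found in the camera images.
- post_center (a point): centre of the magnifier post, a plain bright steel rod 12 mm thick and 200 mm long, about 0.17 kg, the tallest thing in the tool holder and the only bare metal one (two thin dark grooves near its top). z runs along it towards its top. It stands foot down in any one of the three sockets, its foot 12 mm and its top 212 mm above the desk, and may lean by 1.5 degrees
- post_foot (a point): centre of the flat lower end of the magnifier post (edge bevelled, 2 mm wide and 3 mm high); z along the rod towards its top
- holder: tool holder: fixed grey block 60 mm (its x) by 170 mm (its y) by 70 mm high; origin at the centre of its underside. Three upright sockets 13.5 mm wide, 58 mm deep, in a row along its y at -55, 0 and 55 mm. The post, a marker and a screwdriver stand in them in any order; the last two reach at most 150 mm above the desk
- viewer: film viewer: fixed light box with a sloping lit face, 420 mm long, 180 mm high, lying at y = 44 to 464 mm, x = -112 to 112 mm of its frame. Origin: on the desk under the upright axis of the two aluminium clamp blocks at its right (-y) end. Each block is 36 mm (x) by 56 mm (y) by 16 mm high; its black clamp knob stands out 37 mm from the axis towards -x. The blocks do not move; around and below them is open
- upper_hole (a point): upper clamp block: centre of the mouth (top face) of its upright through hole, 15 mm wide with a 2 mm bevel and a brass ring round the mouth, 136 mm above the desk; the block reaches down to 120 mm. z up
- lower_hole (a point): lower clamp block: the same for its equal hole, straight below the upper one; mouth 66 mm above the desk, the block reaches down to 50 mm. z up
- marker_center (a point): white marker pen with a black cap, 12 mm diameter, 136 mm long, standing in a socket of the holder; its middle. Leave alone
- driver_center (a point): screwdriver with a black handle 23 mm wide and 76 mm long, standing blade down in a socket of the holder; middle of its handle. Leave alone
- mag_head: magnifier head lying flat on the desk: round lens 80 mm wide in a black rim, with a 85 mm steel arm and clamp towards its -y, 16 mm high; origin under the lens. Leave alone
- loupe: black loupe standing on the desk, 44 mm wide, 54 mm high; origin at the centre of its underside. Leave alone
- pen: ballpoint pen with a blue barrel lying on the desk, 140 mm long (its x), 9 mm thick. Leave alone
- bottle: clear water bottle with a blue cap, 62 mm wide, 205 mm high, standing at the back; origin at the centre of its underside. Leave alone

How it is judged:
By the outcome, as a careful person would: the job done as asked, in the order asked, and still so for the second after the job is handed in, while the arm keeps its last pose, push and grip.
It also fails if it takes over 45 s, if anything falls off the work surface, if the arm or the gripper's body presses on something with over 40 N, if the wrist force passes 120 N, or if a joint passes its speed limit or range.

## Robot

A 6-joint arm with a two-finger parallel gripper is mounted at the origin on the work surface. World frame = base frame: x ahead of the robot, y to its left, z up, the work surface at z = 0. Lengths are in mm, angles in rad, forces in N, time in s.
With the tool pointing down it reaches from about 350 to 950 mm from the base axis. Payload 17.4 kg.
Tool frame: the origin (TCP) lies midway between the tips of the shut fingers; the grasp point (between the pads) lies 19 mm behind it (arm.hold_point_z is the z of the grasp point in the tool frame, in mm); z points along the fingers, y is the line along which they close (so a half turn about z gives the same grasp; the last joint's range is limited). The gripper opens to 93 mm and grips with 3 to 60 N. Pads are 15 mm wide; open, the fingers measure 128 mm over their backs; the gripper's body (75 mm by 188 mm) begins 65 mm behind the grasp point.
Start: joints at [-0.038, 0.116, 1.442, -0, 1.584, -0.038], TCP at [675.005, -0.009, 218.646] pointing down, gripper open.
Joint ranges: [-2.83, 2.83], [-0.83, 2.19], [0.07, 2.5], [-1.14, 4.28], [0.01, 3], [-2.97, 2.97]. Speed limits (rad/s): [1.89, 1.89, 2.22, 3.14, 3.14, 3.14].

## Interface

Orientations are given as a 3x3 rotation matrix whose columns are the frame's x, y, z axes.
In Python, from rig import read_state, eyes, arm gives the robot as it stands.
- The arm moves only by the tool drive_tool, never from a script. Its argument "commands" is text: rows parted by semicolons, each of 6 numbers parted by spaces: the shift along the tool's x, y, z in cm, then the turn, a rotation vector about the tool's x, y, z in degrees. In form: x y z ax ay az; .... A call has exactly 10 rows; each row is the pose to reach, as a shift and turn from the pose commanded when the call began, along the tool's axes at that moment; what a row does not reach only later rows make up. A row lasts 1/10 s, in which the tool goes at most 50 mm and 8.59 degrees, less where a joint would pass 70% of its speed; a pose out of reach is approached as far as the arm can. A call with a gripper value outside its range is refused whole. "jaw" is the gripper command: -1 is shut, 1 is fully open, values between are in proportion, set as the call begins (left out, the last holds). The fingers move at their own pace and stop on an object; "squeeze" is the grip in N (left out, the last holds). Time passes only in rows, so rows that repeat a pose let the fingers close, or fill a call up. It gives the time, the measured TCP pose, the force, the opening and the grip force at its end, in the units of the state.
- read_state(): the state, without advancing time (a new reading comes with each control period).
- eyes.grab_frame(name): name is "scene" or "side" or "wrist"; returns a dict with "image" (384x512x3 uint8, red, green, blue), "fov_y" (degrees; the focal length in pixels is half the picture's height over the tangent of half this angle, whatever the lens; pixels are square), "cx", "cy" (the principal point, pixels), "pose" (4x4, takes a point from camera to world coordinates). Camera axes: x right, y up, looking along -z (the intrinsics and any distortion apply to the point x, -y, -z); pixel columns grow to the right and rows downward; lengths in mm; the calibration is good to about 2 mm. A picture is of the moment at which its call begins. There is no depth.
- arm.close_job(): hands the job in; it is judged then, once.
The state is a dict: "time_s": time; "q": joint angles; "qd": joint speeds; "tau": joint torques, N m; "ee_pos": TCP position; "eef_rot": TCP orientation; "wrist_force": force on the tool from outside, world axes, zero at the start; "torque": the same for the moment, N m; "width": opening from 0.0 (shut) to 1.0 (fully open); "grasp_force": force on a finger pad.
Only numpy, scipy, OpenCV 4.12 (cv2) and the standard library are available. Lean on these libraries where they do the work, as an engineer would, in place of code of your own. Each camera call takes 0.05 s, during which the arm holds its last target. There are 200 camera calls.

## Working session

There is one attempt and no reset: what is moved stays moved. The work goes in short steps, Python scripts to look and compute and a tool call to move; the robot and the scene stay as the last step left them, time stands still between calls to the robot, and variables do not carry over. Pictures are saved under pics/ and viewed, at most 10 in all, crops included, and the job is handed in when it is done.

Besides the shell and the picture viewer there is one more tool, called after "Request:" as a command line: name --argument value ..., lists and objects as JSON in quotes. drive_tool: Moves the arm, as the interface text tells. Its arguments: {"type":"object","properties":{"commands":{"type":"string"},"jaw":{"type":"number"},"squeeze":{"type":"number"}},"required":["commands"]}

```bash
ls; mkdir -p pics; cat > h.py <<'E'
import numpy as np,cv2
from rig import read_state,eyes,arm
def grab(n,f):
    d=eyes.grab_frame(n); np.savez('pics/'+f+'.npz',**{k:v for k,v in d.items() if not isinstance(v,(str,type(None)))}); cv2.imwrite('pics/'+f+'.png',d['image'][:,:,::-1]); return d
def load(f): return dict(np.load('pics/'+f+'.npz',allow_pickle=True))
def foc(d): return d['image'].shape[0]/2/np.tan(np.radians(float(d['fov_y']))/2)
def ray(d,u,v):
    f=foc(d);P=d['pose'];r=P[:3,:3]@np.array([(u-d['cx'])/f,-(v-d['cy'])/f,-1]);return P[:3,3],r/np.linalg.norm(r)
def atz(d,u,v,z):
    o,r=ray(d,u,v);return o+r*(z-o[2])/r[2]
def tri(*L):
    A=0;b=0
    for d,u,v in L:
        o,r=ray(d,u,v);M=np.eye(3)-np.outer(r,r);A=A+M;b=b+M@o
    p=np.linalg.solve(A,b);return p
def proj(d,p):
    P=d['pose'];c=P[:3,:3].T@(np.array(p)-P[:3,3]);f=foc(d);return d['cx']+f*c[0]/-c[2],d['cy']-f*c[1]/-c[2]
E
python3 - <<'E'
from h import *
ims=[]
for n in ['scene','side','wrist']:
    d=grab(n,n+'0'); ims.append(d['image']); print(n,{k:v for k,v in d.items() if k!='image'})
print(read_state(),arm.hold_point_z)
E
```

```text
pics
scene {'fov_y': 53.82978729453438, 'cx': 254.545430094171, 'cy': 191.51350655162773, 'pose': array([[ 4.46328610e-01, -7.09939038e-01,  5.44772735e-01,
         1.05625194e+03],
       [ 8.94865059e-01,  3.55928248e-01, -2.69316929e-01,
        -3.73110397e+02],
       [-2.70140378e-03,  6.07701937e-01,  7.94160600e-01,
         8.06904445e+02],
       [ 0.00000000e+00,  0.00000000e+00,  0.00000000e+00,
         1.00000000e+00]])}
side {'fov_y': 46.63802817922901, 'cx': 251.96434340266327, 'cy': 192.21664367726817, 'pose': array([[ 9.93506155e-01,  7.41307557e-02, -8.63142591e-02,
         4.94909469e+02],
       [-1.12014302e-01,  5.04200159e-01, -8.56291420e-01,
        -8.61406292e+02],
       [-1.99578668e-02,  8.60399227e-01,  5.09229667e-01,
         5.63386721e+02],
       [ 0.00000000e+00,  0.00000000e+00,  0.00000000e+00,
         1.00000000e+00]])}
wrist {'fov_y': 63.44819319053296, 'cx': 250.39802830874078, 'cy': 190.81075602120342, 'pose': array([[ 9.99999148e-01, -1.05485471e-03, -7.69562963e-04,
         6.75126380e+02],
       [ 1.21419403e-03,  9.68013629e-01,  2
[... 313 characters left out ...]
     1.58396716e+00, -3.78243094e-02]), 'qd': array([-0.00095555, -0.00171322, -0.00190873, -0.00067695, -0.00044562,
        0.00030043]), 'tau': array([ 1.36530605e-03, -7.21765566e+01, -6.22949553e+01,  7.80155347e-02,
        2.25470052e-02,  2.06686866e-05]), 'ee_pos': array([6.74855428e+02, 4.54218265e-03, 2.18114265e+02]), 'eef_rot': array([[-3.52751953e-05,  9.99999678e-01, -8.01720809e-04],
       [ 9.99999999e-01,  3.53011348e-05,  3.23407248e-05],
       [ 3.23690160e-05, -8.01719667e-04, -9.99999678e-01]]), 'wrist_force': array([-0.34686455,  0.1685037 , -0.06750812]), 'torque': array([ 0.03017909,  0.05068605, -0.00093764]), 'grasp_force': 0.0, 'width': 0.9973749863573914} -18.8
```

```bash
python3 - <<'E'
from h import *
for n in ['scene0','side0']:
    cv2.imwrite(f'pics/{n}b.png',cv2.resize(cv2.imread(f'pics/{n}.png'),(800,600),interpolation=cv2.INTER_CUBIC))
E
```

```text
(no output)
```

View pics/scene0b.png

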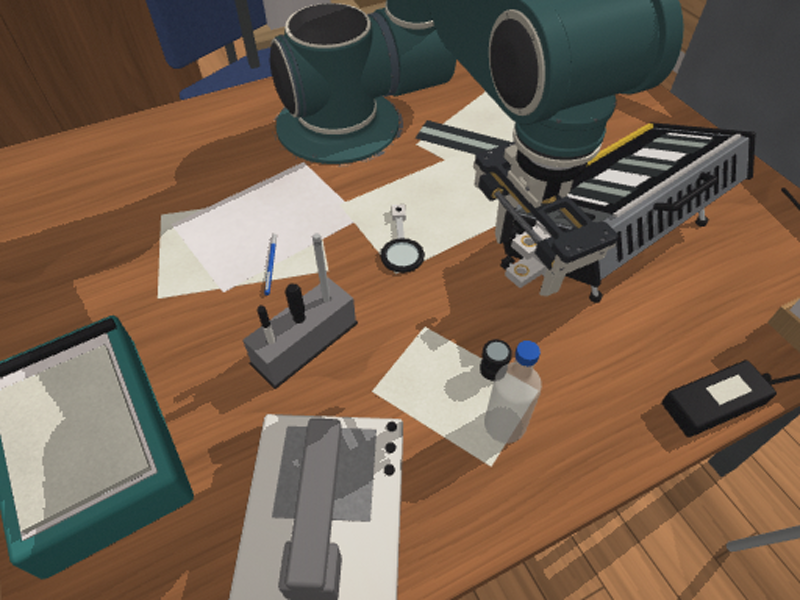

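View pics/side0b.png

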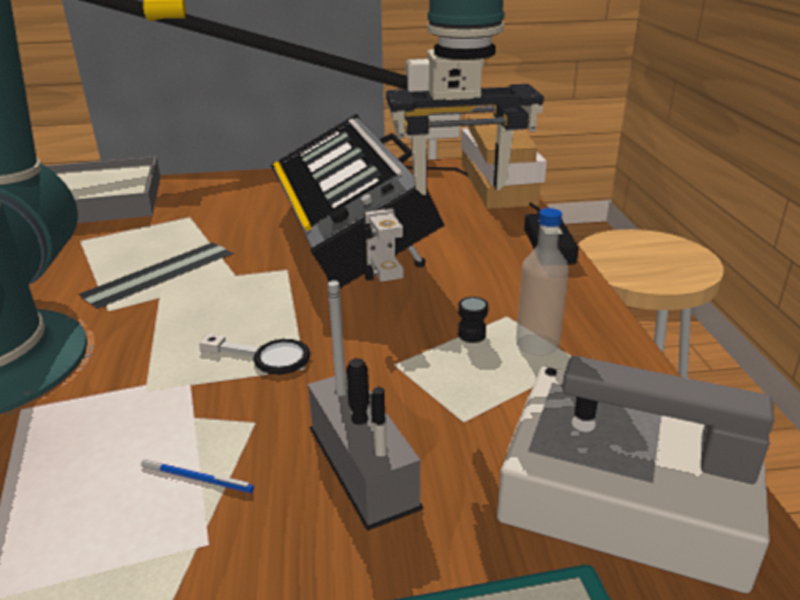

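The two pictures show the post top at (317,237) in the scene view and (334,285) in the side view. The upper and lower block mouths are at about (527,241)/(521,270) in the scene view and (387,223)/(385,265) in the side view, all in enlarged pixels. Next I'll enlarge crops.

```bash
python3 - <<'E'
from h import *
def crop(n,x,y,w,h,s): 
    im=cv2.imread(f'pics/{n}.png')[y:y+h,x:x+w]; return cv2.resize(im,(w*s,h*s),interpolation=cv2.INTER_CUBIC)
a=np.hstack([crop('scene0',180,140,66,80,6),crop('scene0',305,135,66,80,6)])
b=np.hstack([crop('side0',190,172,66,90,6),crop('side0',215,125,66,90,6)])
cv2.imwrite('pics/ca.png',a);cv2.imwrite('pics/cb.png',b)
s=load('scene0');e=load('side0');k=.64
for nm,p,q in [('top',(317,237),(334,285)),('sock',(325,297),(342,393)),('up',(527,241),(387,223)),('lo',(521,270),(385,265))]:
    P=np.array(p)*k;Q=np.array(q)*k; print(nm,tri((s,*P),(e,*Q)))
E
```

```text
top [ 496.86247768 -221.41395276  206.9252982 ]
sock [ 495.84529092 -224.28439123   67.93498991]
up [583.12394243  84.43525914 135.01597879]
lo [579.61971997  90.26226571  60.75070459]
```

View pics/ca.png

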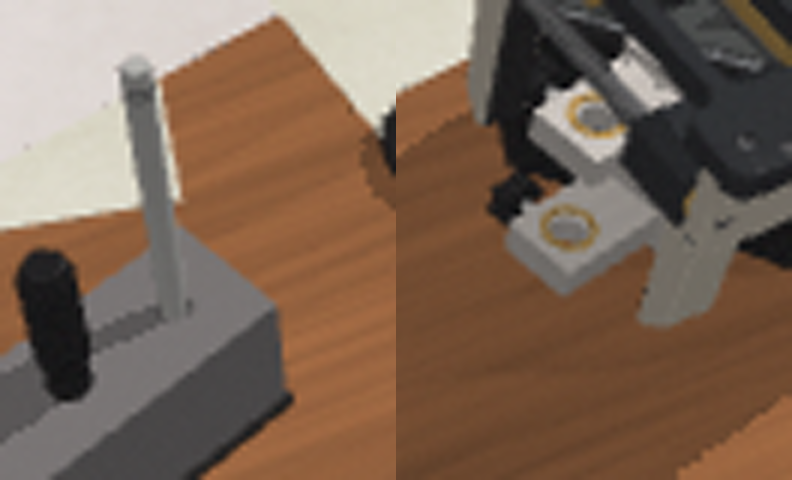

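View pics/cb.png

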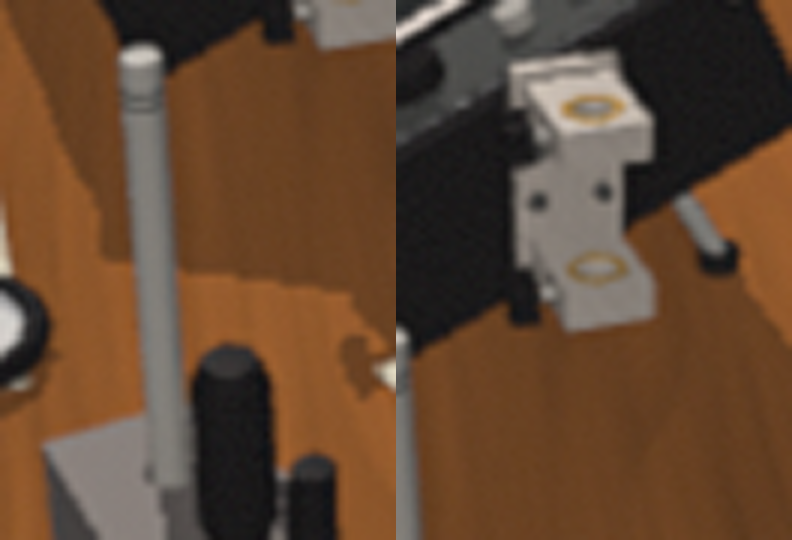

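```bash
python3 - <<'E'
from h import *
s=load('scene0');e=load('side0')
for nm,p,q,z in [('top',(203,151.5),(213.5,180.8),212),('sock',(209.1,191.3),(218.2,252.7),70),('up',(338.3,153.7),(247.7,142.5),136),('lo',(333.8,172.6),(248.4,169.4),66)]:
    print(nm,tri((s,*p),(e,*q)),atz(s,*p,z),atz(e,*q,z))
    print(proj(load('wrist0'),tri((s,*p),(e,*q))))
E
```

```text
top [ 497.19613386 -220.9889756   208.9101551 ] [ 501.13351297 -222.23232867  212.        ] [ 496.65997224 -225.23805284  212.        ]
(np.float64(20.834836689233384), np.float64(495.92195600601246))
sock [ 495.15881571 -221.53951861   62.26734714] [ 500.15190671 -222.67166236   70.        ] [ 495.64844712 -232.32834343   70.        ]
(np.float64(104.2023265722903), np.float64(353.4747927443324))
up [583.10800706  87.41885366 134.68386197] [583.77369316  86.71578031 136.        ] [582.94975048  84.05950184 136.        ]
(np.float64(129.0978855466949), np.float64(85.45169595987866))
lo [583.10243952  88.32461836  63.48652327] [584.42786577  86.97594149  66.        ] [582.7941048   83.12039774  66.        ]
(np.float64(156.4183512464499), np.float64(90.10489852499433))
```

Request:
drive_tool --commands "-1 -0.8 -1.5 0 0 0; -3.5 -2.8 -3 0 0 0; -7 -5.5 -4.2 0 0 0; -11 -8.7 -4.2 0 0 0; -15 -11.8 -4.2 0 0 0; -18.5 -14.6 -4.2 0 0 0; -21 -16.6 -4.2 0 0 0; -22 -17.4 -4.2 0 0 0; -22.3 -17.6 -4.2 0 0 0; -22.3 -17.6 -4.2 0 0 0" --jaw 1

```text
time_s: 1.15
ee_pos: [499.2, -222.9, 261.1]
eef_rot: [[0.0, 1.0, 0.001], [1.0, -0.0, -0.0], [-0.0, 0.001, -1.0]]
wrist_force: [0.9, -0.4, -0.4]
width: 1.003
grasp_force: 0.0
```

```bash
python3 - <<'E'
from h import *
d=grab('wrist','w1'); s=read_state(); print(s['ee_pos'],s['eef_rot'],s['time_s'])
print(proj(d,[499,-223,212]),proj(d,[499,-223,70]),d['pose'])
cv2.imwrite('pics/w1b.png',cv2.resize(cv2.imread('pics/w1.png'),(800,600),interpolation=cv2.INTER_CUBIC))
E
```

```text
[ 499.4804521  -222.46345478  260.84902335] [[-3.89042435e-04  9.99999906e-01  1.91855695e-04]
 [ 9.99999907e-01  3.89006454e-04  1.87543030e-04]
 [ 1.87468379e-04  1.91928639e-04 -9.99999964e-01]] 1.2
(np.float64(249.36041374814232), np.float64(209.357660824349)) (np.float64(249.51225558784193), np.float64(171.76680189085573)) [[ 9.99997602e-01 -3.93326386e-04 -2.15450130e-03  4.99261374e+02]
 [ 9.21377939e-04  9.68004179e-01  2.50932382e-01 -1.53605503e+02]
 [ 1.98686794e-03 -2.50933766e-01  9.68002220e-01  4.26207199e+02]
 [ 0.00000000e+00  0.00000000e+00  0.00000000e+00  1.00000000e+00]]
```

View pics/w1b.png

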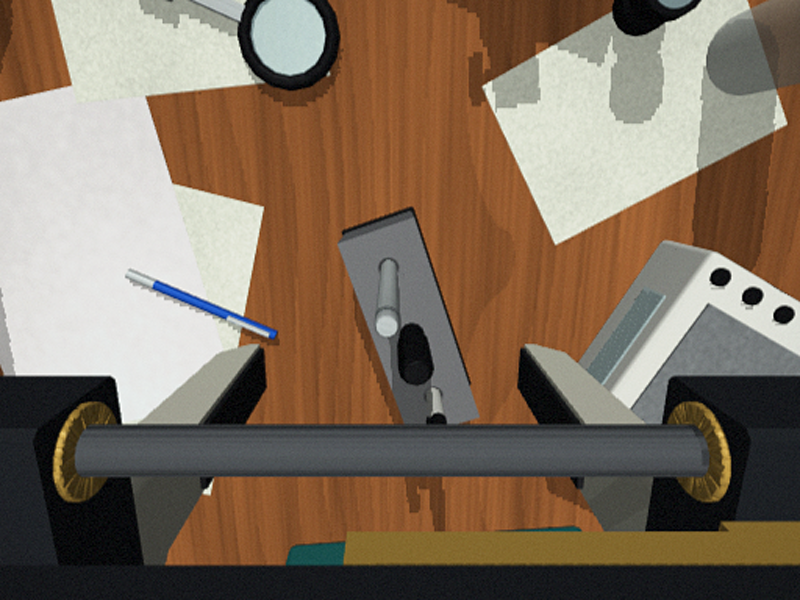

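The wrist view shows the post top at (387,323) and its socket mouth at (389,262), so the post is at about (498, -221) and centred between the fingers. I'll descend and grip.

Request:
drive_tool --commands "0.03 -0.03 1 0 0 0; 0.13 -0.15 2.5 0 0 0; 0.13 -0.15 4 0 0 0; 0.13 -0.15 5.5 0 0 0; 0.13 -0.15 7 0 0 0; 0.13 -0.15 8 0 0 0; 0.13 -0.15 8.4 0 0 0; 0.13 -0.15 8.4 0 0 0; 0.13 -0.15 8.4 0 0 0; 0.13 -0.15 8.4 0 0 0"

```text
time_s: 2.2
ee_pos: [497.7, -221.9, 177.4]
eef_rot: [[0.0, 1.0, 0.001], [1.0, -0.0, -0.001], [-0.001, 0.001, -1.0]]
wrist_force: [1.4, -0.9, -0.9]
width: 1.001
grasp_force: 0.0
```

Request:
drive_tool --commands "0 0 0 0 0 0; 0 0 0 0 0 0; 0 0 0 0 0 0; 0 0 0 0 0 0; 0 0 0 0 0 0; 0 0 0 0 0 0; 0 0 0 0 0 0; 0 0 0 0 0 0; 0 0 0 0 0 0; 0 0 0 0 0 0" --jaw -1 --squeeze 40

```text
time_s: 3.2
ee_pos: [497.5, -221.7, 176.7]
eef_rot: [[0.0, 1.0, -0.0], [1.0, -0.0, -0.0], [-0.0, -0.0, -1.0]]
wrist_force: [0.4, -0.5, 0.2]
width: 0.194
grasp_force: 0.0
```

Request:
drive_tool --commands "0 0 0 0 0 0; 0 0 0 0 0 0; 0 0 0 0 0 0; 0 0 0 0 0 0; 0 0 0 0 0 0; 0 0 -0.2 0 0 0; 0 0 -0.6 0 0 0; 0 0 -1.2 0 0 0; 0 0 -1.8 0 0 0; 0 0 -2 0 0 0"

```text
time_s: 4.2
ee_pos: [497.7, -221.8, 197.7]
eef_rot: [[-0.0, 1.0, 0.001], [1.0, 0.0, -0.001], [-0.001, 0.001, -1.0]]
wrist_force: [-0.4, 0.6, -1.7]
width: 0.12
grasp_force: 40.0
```

Request:
drive_tool --commands "0 0 -0.5 0 0 0; 0 0 -1.5 0 0 0; 0 0 -3 0 0 0; 0 0 -5 0 0 0; 0 0 -7 0 0 0; 0 0 -9 0 0 0; 0 0 -11 0 0 0; 0 0 -12.8 0 0 0; 0 0 -13.5 0 0 0; 0 0 -13.5 0 0 0"

```text
time_s: 5.2
ee_pos: [497.7, -221.8, 333.0]
eef_rot: [[-0.0, 1.0, 0.002], [1.0, 0.0, -0.001], [-0.001, 0.002, -1.0]]
wrist_force: [-0.5, 0.4, -1.4]
width: 0.115
grasp_force: 40.0
```

```bash
python3 - <<'E'
from h import *
s=read_state(); print(s['ee_pos'],s['eef_rot'],s['time_s'])
T=s['ee_pos'];c=[]
for n in ['scene','side']:
    d=grab(n,n+'1')
    f=T+[0,0,19-184]; t=T+[0,0,35]
    pf=proj(d,f);pt=proj(d,t);print(n,pf,pt)
    x=int(pf[0]+pt[0])//2-33;y=int(min(pf[1],pt[1]))-10;print(x,y)
    im=cv2.imread(f'pics/{n}1.png')[y:y+100,x:x+66];c.append(cv2.resize(im,(396,600),interpolation=cv2.INTER_CUBIC))
cv2.imwrite('pics/c1.png',np.hstack(c))
E
```

```text
[ 497.68604515 -221.79689468  333.03495756] [[-3.39694681e-05  9.99998638e-01  1.65020155e-03]
 [ 9.99999642e-01  3.53650770e-05 -8.45698457e-04]
 [-8.45755665e-04  1.65017223e-03 -9.99998281e-01]] 5.2
scene (np.float64(204.7748714550694), np.float64(163.93242751225796)) (np.float64(193.08255960760894), np.float64(91.33987073312562))
165 81
side (np.float64(215.70364286168157), np.float64(202.5981242063271)) (np.float64(207.25321005537157), np.float64(85.84203723884457))
178 75
```

View pics/c1.png

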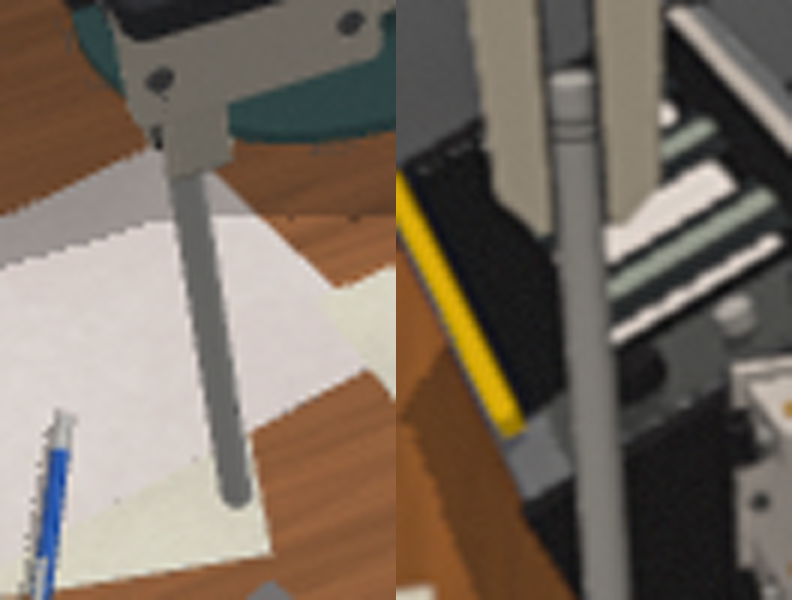

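Request:
drive_tool --commands "0.7 0.2 0 0 0 0; 2.8 0.8 0 0 0 0; 6 1.7 0 0 0 0; 10 2.8 0 0 0 0; 14.5 4 0 0 0 0; 19 5.2 0 0 0 0; 23.5 6.5 0 0 0 0; 27.5 7.6 0 0 0 0; 30 8.3 0 0 0 0; 30.9 8.5 0 0 0 0"

```text
time_s: 6.3
ee_pos: [582.5, 90.0, 330.5]
eef_rot: [[-0.003, 1.0, -0.002], [1.0, 0.003, 0.0], [0.0, -0.002, -1.0]]
wrist_force: [0.1, -0.5, -1.8]
width: 0.12
grasp_force: 40.0
```

Request:
drive_tool --commands "0 0 0 0 0 0; 0 0 0 0 0 0; 0 0 0 0 0 0; 0 0 0 0 0 0; 0 0 0 0 0 0; 0 0 0 0 0 0; 0 0 0 0 0 0; 0 0 0 0 0 0; 0 0 0 0 0 0; 0 0 0 0 0 0"

```text
time_s: 7.3
ee_pos: [582.5, 87.3, 331.6]
eef_rot: [[-0.0, 1.0, 0.0], [1.0, 0.0, -0.0], [-0.0, 0.0, -1.0]]
wrist_force: [0.0, -0.4, -1.6]
width: 0.124
grasp_force: 40.0
```

```bash
python3 - <<'E'
from h import *
s=read_state(); print(s['ee_pos'],s['eef_rot'],s['time_s'])
T=s['ee_pos'];c=[]
for n in ['scene','side']:
    d=grab(n,n+'2')
    f=T+[0,0,19-184]
    pf=proj(d,f);pt=proj(d,T);print(n,pf,pt)
    x=int(pf[0])-33;y=int(pf[1])-60;print(x,y)
    im=cv2.imread(f'pics/{n}2.png')[y:y+100,x:x+66];c.append(cv2.resize(im,(396,600),interpolation=cv2.INTER_CUBIC))
cv2.imwrite('pics/c2.png',np.hstack(c))
E
```

```text
[582.51935079  87.3168153  331.64533691] [[-7.18492340e-05  9.99999997e-01  2.46032387e-05]
 [ 9.99999997e-01  7.18493076e-05 -2.98916710e-06]
 [-2.99093482e-06  2.46030239e-05 -1.00000000e+00]] 7.3
scene (np.float64(340.4648967257908), np.float64(144.32429283402246)) (np.float64(355.0664341530446), np.float64(86.25150545177878))
307 84
side (np.float64(247.03441967358694), np.float64(129.68111583418784)) (np.float64(245.02900388666654), np.float64(56.66297734517755))
214 69
```

View pics/c2.png

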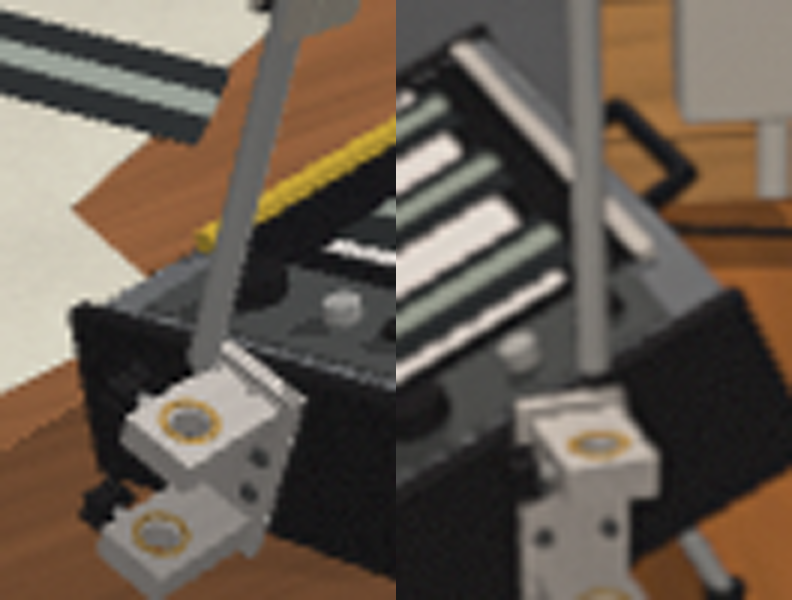

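```bash
cat > ax.py <<'E'
from h import *
def axis(n,T,z0,z1,hw=4.5):
    # lateral px offset of the post's mid line from the vertical through T, by height
    d=load(n);g=cv2.GaussianBlur(d['image'].astype(np.float32),(0,0),.7);R=[]
    for z in np.linspace(z0,z1,40):
        p=np.array(proj(d,[T[0],T[1],z]));q=np.array(proj(d,[T[0],T[1],z+1]));t=(q-p)/np.linalg.norm(q-p);nn=np.array([-t[1],t[0]])
        k=np.arange(-7,7.01,.1);pts=(p+k[:,None]*nn).astype(np.float32)
        v=cv2.remap(g,pts[None,:,0],pts[None,:,1],cv2.INTER_CUBIC)[0]
        G=np.linalg.norm(np.gradient(v,axis=0),axis=1)
        half=6*np.linalg.norm(np.array(proj(d,[T[0],T[1],z]))-proj(d,np.array([T[0],T[1],z])+d['pose'][:3,0]))
        # pair of edges 2*half apart
        c=np.arange(-3,3.01,.1);S=[min(np.interp(x-half,k,G),1e9)*np.interp(x+half,k,G) for x in c]
        R.append((z,c[int(np.argmax(S))]*1.0,nn))
    z=np.array([r[0] for r in R]);o=np.array([r[1] for r in R]);m=np.median(o);ok=abs(o-m)<1.2
    for _ in range(3):
        f=np.polyfit(z[ok],o[ok],1);ok=abs(o-np.polyval(f,z))<.5
    return d,f,ok.sum(),R[0][2]
E
python3 - <<'E'
from ax import *
T=read_state()['ee_pos'];A=[];b=[]
H={'scene2':[(338.1,153.75,136),(333.4,172.4,66)],'side2':[(247.4,142.6,136)]}
for n in H:
    d,f,k,nn=axis(n,T,T[2]-155,T[2]-12); print(n,f*100,k,[round(np.polyval(f,z),2) for z in (170,320)])
    # mm per px lateral
    J=np.array([np.array(proj(d,[T[0]+dx,T[1]+dy,150]))-proj(d,[T[0],T[1],150]) for dx,dy in((1,0),(0,1))])@nn
    print('J',J)
    for u,v,z in H[n]:
        e=(np.array([u,v])-proj(d,[T[0],T[1],z]))@nn; print(z,'hole px off',e,'post at 170',np.polyval(f,170),'extrap',np.polyval(f,z))
E
```

```text
scene2 [-0.47846125 87.2643716 ] 38 [np.float64(0.06), np.float64(-0.66)]
J [0.29705647 0.30536422]
136 hole px off 0.004303256450926898 post at 170 0.059259594892603795 extrap 0.22193641910788953
66 hole px off -0.006073704461948395 post at 170 0.059259594892603795 extrap 0.5568592924923016
side2 [  0.15010319 -85.68628575] 31 [np.float64(-0.6), np.float64(-0.38)]
J [ 0.43038938 -0.03971077]
136 hole px off 0.014421833370632079 post at 170 -0.6016874302043836 extrap -0.6527225156633535
```

Request:
drive_tool --commands "0.07 0.06 0 0 -0.5 0; 0.13 0.11 0 0 -1 0; 0.13 0.11 0 0 -1 0; 0.13 0.11 0 0 -1 0; 0.13 0.11 0 0 -1 0; 0.13 0.11 0 0 -1 0; 0.13 0.11 0 0 -1 0; 0.13 0.11 0 0 -1 0; 0.13 0.11 0 0 -1 0; 0.13 0.11 0 0 -1 0"

```text
time_s: 8.4
ee_pos: [583.6, 88.6, 331.6]
eef_rot: [[0.0, 1.0, -0.0], [1.0, -0.0, -0.017], [-0.017, -0.0, -1.0]]
wrist_force: [-0.1, 0.1, -1.3]
width: 0.12
grasp_force: 40.0
```

```bash
cat > m.py <<'E'
from ax import *
import sys
t=sys.argv[1];s=read_state();T=s['ee_pos'];print(T,s['eef_rot'][:,2],s['time_s'])
zl=float(sys.argv[2]) if len(sys.argv)>2 else T[2]-155
H={'scene':(338.1,153.75),'side':(247.4,142.6)}
F={};Js={}
for n in H:
    grab(n,n+t);d,f,k,nn=axis(n+t,T,zl,T[2]-12);F[n]=(d,f,nn);print(n,k,f)
for z in (zl,T[2]-12):
    A=[];b=[];bh=[]
    for n,(d,f,nn) in F.items():
        A.append(np.array([np.array(proj(d,[T[0]+dx,T[1]+dy,z]))-proj(d,[T[0],T[1],z]) for dx,dy in((1,0),(0,1))])@nn);b.append(np.polyval(f,z))
        bh.append((np.array(H[n])-proj(d,[T[0],T[1],136]))@nn)
    print('z',z,'post off',np.linalg.solve(A,b),'hole off',np.linalg.solve(A,bh))
E
python3 m.py 3
```

```text
[583.59909578  88.57267276 331.62372555] [-6.49546333e-05 -1.74635126e-02 -9.99847499e-01] 8.4
scene 40 [ 0.00333106 -1.63151481]
side 34 [ 0.00314696 -1.26884575]
z 176.62372555273203 post off [-1.78584815 -1.59647122] hole off [-1.0311258  -1.20207526]
z 319.623725552732 post off [-0.64902607 -0.94789239] hole off [-0.94656483 -1.00024848]
```

Request:
drive_tool --commands "0.03 0 0.5 -0.3 0 0; 0.05 0 1 -0.3 0 0; 0.06 0 1.6 -0.3 0 0; 0.07 0 2.2 -0.3 0 0; 0.08 0 2.6 -0.3 0 0; 0.08 0 3 -0.3 0 0; 0.09 0 3.4 -0.3 0 0; 0.1 0 3.8 -0.3 0 0; 0.1 0 4.2 -0.3 0 0; 0.1 0 4.2 -0.3 0 0"

```text
time_s: 9.5
ee_pos: [583.5, 88.9, 289.0]
eef_rot: [[-0.0, 1.0, 0.004], [1.0, 0.0, -0.018], [-0.018, 0.004, -1.0]]
wrist_force: [0.2, 0.5, -2.0]
width: 0.121
grasp_force: 40.0
```

```bash
python3 m.py 4 160; python3 - <<'E'
from h import *
c=[]
for n,x,y in [('scene4',305,100),('side4',214,85)]:
    im=cv2.imread(f'pics/{n}.png')[y:y+100,x:x+66];c.append(cv2.resize(im,(396,600),interpolation=cv2.INTER_CUBIC))
cv2.imwrite('pics/c4.png',np.hstack(c))
E
```

```text
[583.47235826  88.85137424 288.95691582] [ 0.00444107 -0.01750003 -0.999837  ] 9.5
scene 37 [-1.70632898e-04 -5.43919024e-01]
side 33 [-0.00071333 -0.16026023]
z 160.0 post off [-0.74088341 -1.13363375] hole off [-0.91570339 -1.4998455 ]
z 276.95691581732757 post off [-0.86239645 -0.88026214] hole off [-0.8532426  -1.31252439]
```

View pics/c4.png

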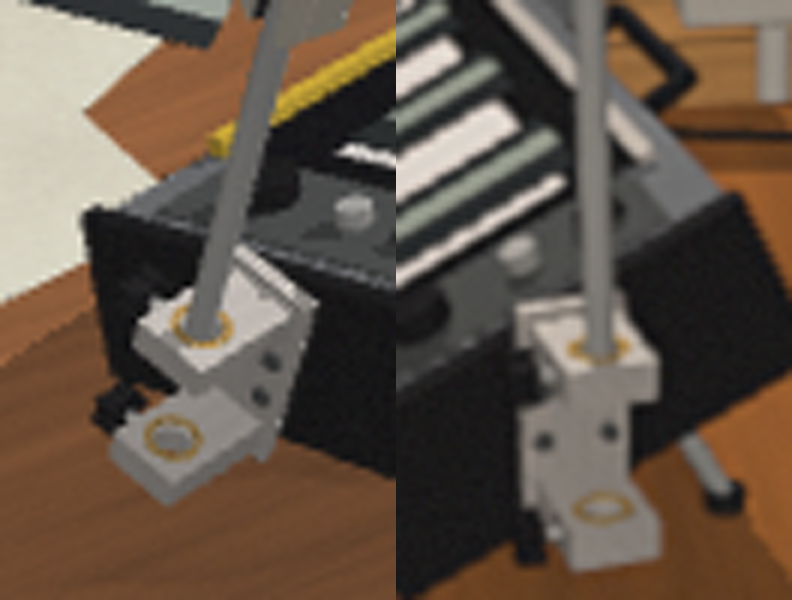

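The crops show the post inside the brass ring of the upper block in both views, with no contact force. I'll continue down towards the lower block.

Request:
drive_tool --commands "-0.02 0 0.4 0 0 0; -0.01 0 0.9 0 0 0; 0 -0.01 1.5 0 0 0; 0.01 -0.01 2.1 0 0 0; 0.02 -0.01 2.7 0 0 0; 0.03 -0.01 3.3 0 0 0; 0.04 -0.02 3.9 0 0 0; 0.05 -0.02 4.5 0 0 0; 0.05 -0.02 4.7 0 0 0; 0.05 -0.02 4.7 0 0 0"

```text
time_s: 10.6
ee_pos: [583.6, 88.5, 242.3]
eef_rot: [[-0.0, 1.0, 0.005], [1.0, 0.0, -0.017], [-0.017, 0.005, -1.0]]
wrist_force: [-0.5, 0.3, -2.2]
width: 0.124
grasp_force: 40.0
```

Request:
drive_tool --commands "0 0 0.2 0 0 0; 0.01 0 0.5 0 0 0; 0.01 0 0.8 0 0 0; 0.02 0 1.1 0 0 0; 0.02 -0.01 1.4 0 0 0; 0.03 -0.01 1.7 0 0 0; 0.03 -0.01 2 0 0 0; 0.03 -0.01 2.1 0 0 0; 0.03 -0.01 2.1 0 0 0; 0.03 -0.01 2.1 0 0 0"

```text
time_s: 11.6
ee_pos: [583.7, 88.5, 221.7]
eef_rot: [[0.0, 1.0, 0.005], [1.0, 0.0, -0.017], [-0.017, 0.005, -1.0]]
wrist_force: [-0.5, 0.0, -1.4]
width: 0.122
grasp_force: 40.0
```

Request:
drive_tool --commands "0 0 0.2 0 0 0; 0.01 0 0.6 0 0 0; 0.02 0 1 0 0 0; 0.02 -0.01 1.4 0 0 0; 0.03 -0.01 1.8 0 0 0; 0.04 -0.01 2.2 0 0 0; 0.04 -0.01 2.6 0 0 0; 0.05 -0.01 2.9 0 0 0; 0.05 -0.01 3 0 0 0; 0.05 -0.01 3 0 0 0"

```text
time_s: 12.6
ee_pos: [583.7, 88.4, 191.5]
eef_rot: [[-0.0, 1.0, 0.005], [1.0, 0.0, -0.018], [-0.018, 0.005, -1.0]]
wrist_force: [-0.8, -0.3, -1.1]
width: 0.122
grasp_force: 40.0
```

```bash
python3 m.py 5 145; python3 - <<'E'
from h import *
c=[]
for n,x,y in [('scene5',305,110),('side5',214,105)]:
    im=cv2.imread(f'pics/{n}.png')[y:y+100,x:x+66];c.append(cv2.resize(im,(396,600),interpolation=cv2.INTER_CUBIC))
cv2.imwrite('pics/c5.png',np.hstack(c))
E
```

```text
[583.68452415  88.43635483 191.47208998] [ 0.0050514  -0.01750758 -0.99983397] 12.6
scene 37 [ 0.01309336 -2.64103719]
side 24 [ 0.01440106 -2.44834103]
z 145.0 post off [-0.97900133 -1.48940556] hole off [-1.13481799 -1.11102262]
z 179.4720899802811 post off [ 0.20656916 -1.13228617] hole off [-1.11304545 -1.06530732]
```

View pics/c5.png

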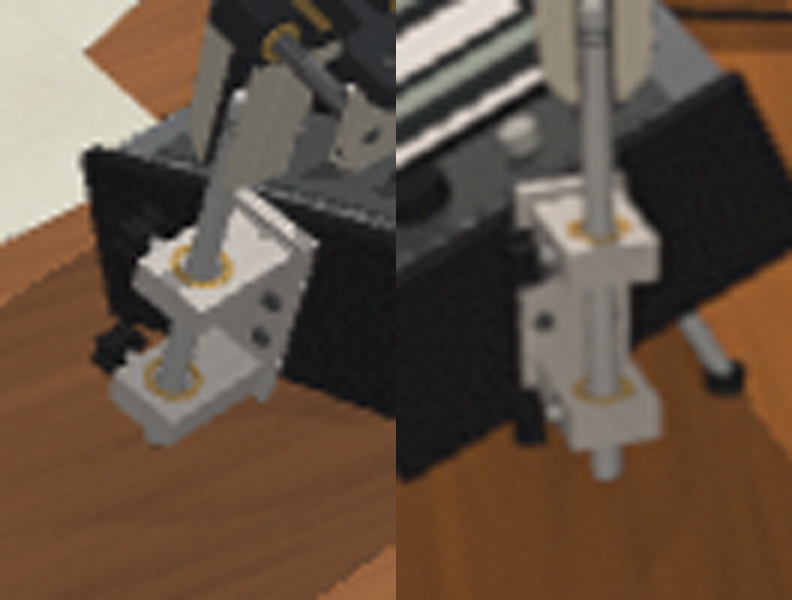

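The post passes through both blocks. In the side view its foot shows at about (607,478), below the lower block, and the forces are near zero. I'll let it settle and hand in.

Request:
drive_tool --commands "0 0 0 0 0 0; 0 0 0 0 0 0; 0 0 0 0 0 0; 0 0 0 0 0 0; 0 0 0 0 0 0; 0 0 0 0 0 0; 0 0 0 0 0 0; 0 0 0 0 0 0; 0 0 0 0 0 0; 0 0 0 0 0 0"

```text
time_s: 13.7
ee_pos: [583.7, 88.5, 191.6]
eef_rot: [[-0.0, 1.0, 0.005], [1.0, 0.0, -0.017], [-0.017, 0.005, -1.0]]
wrist_force: [0.4, 0.9, -1.4]
width: 0.122
grasp_force: 40.0
```

```bash
python3 -c "
from rig import *
s=read_state();print(s['ee_pos'],s['wrist_force'],s['grasp_force'],s['width']);print(arm.close_job())"
```

```text
[583.7062821   88.45783182 191.62289069] [ 0.40057982  0.93262317 -1.37334046] 39.998584743007086 0.12176877139925756
the job is handed in; nothing more can be done
None
```

The post is held upright and still through both clamp blocks, its foot about 23 mm below the lower block and about 27 mm above the desk; the job was handed in at about 14 s, with no verdict returned.

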